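# Tip the green box file out of the packed rack and stand it on the mat

### The arm

A 6-joint arm with a two-finger parallel gripper is mounted at the origin on a cart in front of the work surface, level with it; the furniture and walls round the work are solid. World frame = base frame: x ahead of the robot, y to its left, z up, the work surface at z = 0. Lengths are in mm, angles in rad, forces in N, time in s.
With the tool pointing down it reaches from about 275 to 825 mm from the base axis. Payload 5.2 kg.
Tool frame: the origin (TCP) lies between the finger pads; the fingertips stand 14 mm ahead of it and the grasp point (between the pads) lies 5 mm behind it; z points along the fingers, y is the line along which they close (so a half turn about z gives the same grasp; the last joint's range is limited). The gripper opens to 93 mm and grips with 3 to 60 N. Pads are 15 mm wide; open, the fingers measure 128 mm over their backs; the gripper's body (75 mm by 188 mm) begins 65 mm behind the grasp point.
Start: joints at [-1.334, 0.259, 1.535, -0, 1.348, -0.203], TCP at [234.188, -497.656, 232.653] pointing down, gripper open.
Joint ranges: [-3.14, 3.14], [-0.91, 2.08], [0.19, 2.58], [-1.22, 4.36], [0.22, 2.71], [-3.12, 3.12]. Speed limits (rad/s): [2.57, 2.57, 3.14, 3.14, 3.14, 3.14].

### API

Orientations are given as a 3x3 rotation matrix whose columns are the frame's x, y, z axes.
In Python, from rig import bot gives the robot as it stands.
- The arm moves only by the shell command python3 -m pendant 'ROWS' [FORCE]. ROWS is JSON, a list that holds one entry, the list of rows, each a list of 7 numbers: the turn, a rotation vector about the world's x, y, z in degrees, then the shift along the world's x, y, z in m, then the closure, from 0 (fully open) to 1 (shut). In form: [[[rx, ry, rz, x, y, z, fingers], ...]]. A call has 1 to 20 rows; each row shifts and turns the commanded pose from where the row before left it; what a row does not reach is not made up. A row lasts 1/10 s, in which the tool goes at most 50 mm and 8.59 degrees, less where a joint would pass 70% of its speed; a pose out of reach is approached as far as the arm can. A call with a gripper value outside its range is refused whole. The fingers move at their own pace and stop on an object; FORCE is the grip in N (left out, the last holds). Time passes only in rows, so rows that do not move let the fingers close. It gives the time, the measured TCP pose, the force, the opening and the grip force at its end, in the units of the state.
- bot.get_state(): the state, without advancing time (a new reading comes with each control period).
- bot.capture(name): name is "scene" or "side" or "wrist"; returns a dict with "frame" (400x640x3 uint8, red, green, blue), "fovy" (degrees; the focal length in pixels is half the picture's height over the tangent of half this angle, whatever the lens; pixels are square), "cx", "cy" (the principal point, pixels), "rvec" (rotation vector, rad) and "tvec" (3), from world to camera coordinates, as OpenCV has them. Camera axes: x right, y down, z forward; pixel columns grow to the right and rows downward; lengths in mm; the calibration is good to about 2 mm. A picture is of the moment at which its call begins. There is no depth.
- bot.hand_in(): hands the job in; it is judged then, once.
The state is a dict: "time_s": time; "q": joint angles; "dq": joint speeds; "tau": joint torques, N m; "ee_pos": TCP position; "tool_rot": TCP orientation; "ft_force": force on the tool from outside, world axes, zero at the start; "torque": the same for the moment, N m; "width": opening from 0.0 (shut) to 1.0 (fully open); "gripper_force": force on a finger pad.
Only numpy, scipy, OpenCV 4.12 (cv2) and the standard library are available. Lean on these libraries where they do the work, as an engineer would, in place of code of your own. Each camera call takes 0.05 s, during which the arm holds its last target. There are 200 camera calls.

### The job

Get the green box file out of the packed desk rack for the next patient: tip it outward, toward the front of the rack, by its top until it leans on the rack's front rail by itself with your hand off it, then lift it out and stand it upright in the middle of the blue mat, set down, not dropped. Leave the other four files standing in their places and do not knock the turquoise glasses case about.

Things in the scene. Friction and masses are not known exactly. Their poses are not given: they have to be found in the camera images.
- green_file: Dark green slim closed box file, 92 deep (x) x 40 wide (y) x 165 mm high (z), 0.2 to 0.42 kg, evenly weighted; spine (-x face) with white label, painted finger hole. Origin: centre of underside, z up its height. It balances on its lower front edge at 0.51 rad tilt; tipped further to -x it falls on to the front rail and leans there stably at about 0.6 rad; tipped less it falls back.
- blue_file: The blue box file, same size and frame as the green one; to stay standing in its place.
- red_file: The red box file, same size and frame as the green one; to stay standing in its place.
- yellow_file: The yellow box file, same size and frame as the green one; to stay standing in its place.
- black_file: The black box file, same size and frame as the green one; to stay standing in its place.
- rack: Grey fixed desk rack; place and yaw vary. Origin: on the desk under the centre of the row; +x to its back, -x to its open front, y along the row. Floor plate 4 mm thick, 219 mm wide, x -103 to +57. Five files stand in a row along y, pitch 41.5 mm (gaps 1.5), colour order varies, x -46 to +46 mm (+-1.5). Cheeks outside the row, 80 mm high, x -29 to +56.
- rack_back (a point): Middle of the upper edge of the rack's back wall, 95 mm above the desk (wall x 51 to 56 mm in the rack's frame). The top 74 mm of each file's back face is bare above it, with free space behind: the lens case behind the rack is at most 85 mm high there, its raised lid far back.
- rack_rail (a point): Middle of the front rail's axis: steel bar 10 mm thick along the rack's y, at x = -79 mm in its frame, 44 mm above the desk, on end posts at y = +-107.5 mm. A tipped file leans on it.
- mat: Blue square silicone mat, 140 x 140 x 3 mm, fixed, lying in the white instrument tray (190 x 300 mm, rim 16 mm high) to the robot's right; its place in the tray varies. Origin: centre of its underside. Beyond the tray, a tall shelf unit stands at the right (x over 0.68 m, y under -0.28 m): keep the arm clear of it.
- mat_top (a point): Centre of the mat's top face; x, y along the mat's edges, z up.
- glasses_case: Turquoise hard spectacle case, 67 x 162 x 43 mm, loose on the desk behind the white tray; origin at the centre of its underside; not to be disturbed.

How it is judged (in metres and radians):
On the way, in this order (a step that is already met when the one before it is completed fails the run):
1. the green file leans out on the rack's front rail by itself, its foot still in the rack and the fingers off it (angle between green_file's own z axis and vertical between 0.52 and 0.9 rad and z of green_file in the frame of rack below 0.06 m and horizontal distance between green_file and rack below 0.14 m and contact force between the fingers and green_file below 0.2 N), for 0.3 s.
2. the green file is lifted out of the rack (z of green_file in the frame of rack above 0.07 m), for 0.1 s.
At the end, for the whole second after the job is handed in: The green file stands upright (within 0.08 rad) and still on the mat, its centre within 30 mm of the mat's, released; the other four stand (within 0.1 rad) within 25 mm of their start; the glasses case is within 30 mm of its start (angle between green_file's own z axis and vertical below 0.08 rad and horizontal distance between green_file and mat_top below 0.03 m and z of green_file in the frame of mat_top between -0.004 and 0.005 m and linear speed of green_file below 0.02 m/s and contact force between the fingers and green_file below 0.1 N and angle between each of blue_file, red_file, yellow_file, black_file's own z axis and vertical below 0.1 rad and distance of each of blue_file, red_file, yellow_file, black_file from where it was at the start of the episode below 0.025 m and distance of glasses_case from where it was at the start of the episode below 0.03 m); the robot touches nothing.
It fails at once if another file is tipped over (more than 0.35 rad) (angle between any of blue_file, red_file, yellow_file, black_file's own z axis and vertical above 0.35 rad).
It fails at once if the green file is dropped: let go over the mat more than 20 mm above it (contact force between the fingers and green_file below 0.05 N and horizontal distance between green_file and mat_top below 0.1 m and z of green_file in the frame of mat_top above 0.02 m).
It fails at once if the glasses case is knocked more than 30 mm (distance of glasses_case from where it was at the start of the episode above 0.03 m).
It also fails if it takes over 64 s, if anything falls off the work surface, if the arm or the gripper's body presses on something with over 40 N, if the wrist force passes 120 N, or if a joint passes its speed limit or range.

## Working session

There is one attempt and no reset: what is moved stays moved. The work goes in short steps, Python scripts to look and compute and a shell command to move; the robot and the scene stay as the last step left them, time stands still between calls to the robot, and variables do not carry over. Pictures are saved under pics/ and viewed, at most 10 in all, crops included, and the job is handed in when it is done.

```bash
mkdir -p pics; ls
cat > h.py <<'E'
import numpy as np, cv2
from rig import bot
def cam(n):
    c=bot.capture(n); f=200/np.tan(np.radians(c['fovy'])/2)
    K=np.array([[f,0,c['cx']],[0,f,c['cy']],[0,0,1.]]); R=cv2.Rodrigues(np.array(c['rvec'],float))[0]; t=np.array(c['tvec'],float).reshape(3)
    return c['frame'],K,R,t
def onz(C,px,z):
    _,K,R,t=C; d=R.T@np.linalg.inv(K)@np.array([px[0],px[1],1.]); o=-R.T@t
    return o+d*(z-o[2])/d[2]
def tri(*vs):
    A=np.zeros((3,3));b=np.zeros(3);L=[]
    for C,px in vs:
        _,K,R,t=C; d=R.T@np.linalg.inv(K)@np.array([px[0],px[1],1.]);d/=np.linalg.norm(d);o=-R.T@t
        P=np.eye(3)-np.outer(d,d);A+=P;b+=P@o;L.append((o,P))
    X=np.linalg.solve(A,b); return X,[np.linalg.norm(P@(X-o)) for o,P in L]
def proj(C,X):
    _,K,R,t=C; p=K@(R@np.array(X,float)+t); return p[:2]/p[2]
E
python3 - <<'E'
from h import *
import pickle
for n in('scene','side'):
    C=cam(n); pickle.dump(C,open(n+'.pkl','wb')); cv2.imwrite(f'pics/{n}0.png',cv2.resize(C[0][:,:,::-1],(800,500),interpolation=2)); print(n,C[1],-C[2].T@C[3])
s=bot.get_state();print({k:s[k] for k in('ee_pos','tool_rot','width','time_s')})
E
```

```text
pics
scene [[379.03666471   0.         319.69450821]
 [  0.         379.03666471 194.68195201]
 [  0.           0.           1.        ]] [-154.45269901  525.07187749  482.2519868 ]
side [[480.88315956   0.         325.06861928]
 [  0.         480.88315956 196.48892633]
 [  0.           0.           1.        ]] [ 390.7998955  -880.5318538   518.07627437]
{'ee_pos': array([ 234.09015926, -497.17953477,  231.89943293]), 'tool_rot': array([[ 9.04819111e-01,  4.25795996e-01, -3.80919775e-04],
       [ 4.25796024e-01, -9.04817712e-01,  1.62938017e-03],
       [ 3.49120595e-04, -1.63648844e-03, -9.99998600e-01]]), 'width': 0.999257881982837, 'time_s': 0.1}
```

View pics/scene0.png

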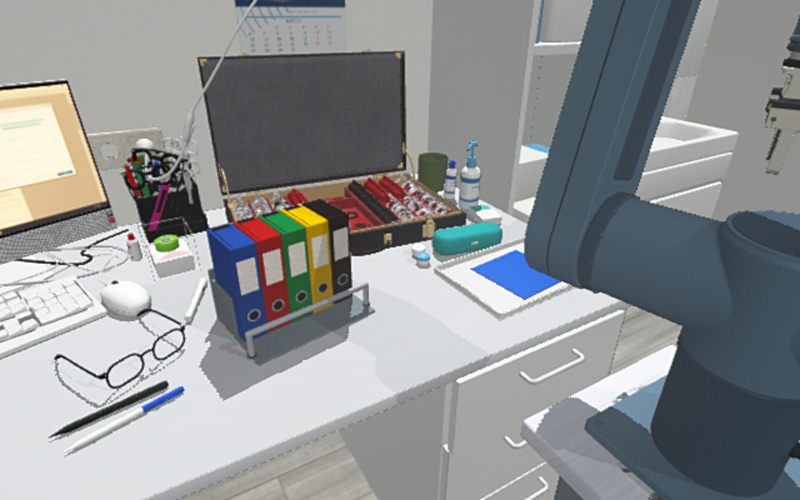

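View pics/side0.png

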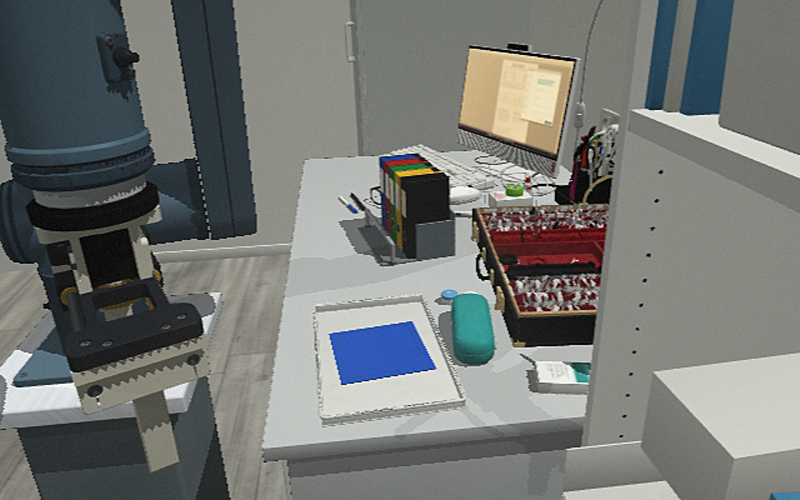

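The scene view shows the green file as the middle one of five (about (293,258)/1.25 px). The side view shows the files at about (412,200)/1.25 and the mat at about (383,350)/1.25, with the turquoise case to its right.

Run:
```python
from h import *
import pickle
S=pickle.load(open('scene.pkl','rb'));D=pickle.load(open('side.pkl','rb'))
cr=lambda C,x0,x1,y0,y1,k:cv2.resize(C[0][y0:y1,x0:x1,::-1],None,fx=k,fy=k,interpolation=2)
cv2.imwrite('pics/s1.png',cr(S,160,300,158,288,4.6 and 4)); cv2.imwrite('pics/d1.png',cr(D,270,380,115,215,6))
for n,C in(('scene',S),('side',D)):
    f=C[0].astype(int); m=((f[:,:,2]>150)&(f[:,:,0]<60)&(f[:,:,1]<120)).astype(np.uint8)
    nn,lab,st,_=cv2.connectedComponentsWithStats(m)
    for i in np.argsort(-st[1:,4])[:3]+1:
        ct=cv2.findContours((lab==i).astype(np.uint8),0,2)[0][0]
        q=cv2.approxPolyDP(ct,6,True)[:,0]
        print(n,st[i],[(tuple(p),onz(C,p,3).round(0)) for p in q])
```

```text
scene [166 179  37  21 347] [((np.int32(166), np.int32(183)), array([940., 408.,   3.])), ((np.int32(183), np.int32(199)), array([813., 387.,   3.])), ((np.int32(202), np.int32(194)), array([818., 335.,   3.])), ((np.int32(184), np.int32(179)), array([943., 356.,   3.]))]
scene [115 310  32  19 126] [((np.int32(146), np.int32(311)), array([419., 535.,   3.])), ((np.int32(115), np.int32(328)), array([403., 584.,   3.]))]
scene [416 224  32  15  44] [((np.int32(447), np.int32(224)), array([ 371., -142.,    3.])), ((np.int32(416), np.int32(236)), array([368., -39.,   3.]))]
side [ 263  257   86   50 2867] [((np.int32(348), np.int32(294)), array([ 509., -152.,    3.])), ((np.int32(329), np.int32(257)), array([491., -16.,   3.])), ((np.int32(263), np.int32(267)), array([354., -34.,   3.])), ((np.int32(273), np.int32(306)), array([ 371., -168.,    3.]))]
side [280 164   5   5   7] [((np.int32(280), np.int32(164)), array([409., 586.,   3.]))]
side [327 125   4   2   4] [((np.int32(330), np.int32(125)), array([ 629., 1028.,    3.]))]
```

View pics/s1.png

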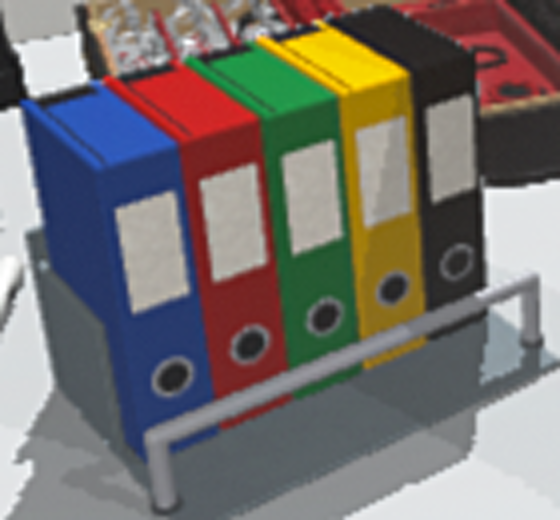

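View pics/d1.png

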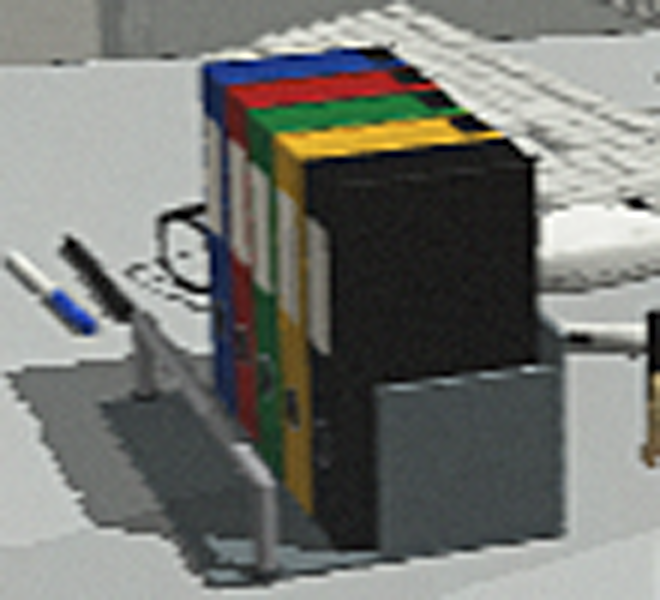

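Crops: green's front top corners are at about (262,125) and (338,95) in the scene crop and (250,112) and (276,138) in the side crop. The rail ends are at (155,440)/(535,283) and (140,322)/(265,482). Behind the row, the red tray lies to the right.

Run:
```python
from h import *
import pickle
S=pickle.load(open('scene.pkl','rb'));D=pickle.load(open('side.pkl','rb'))
s=lambda u,v:(S,((u+.5)/4-.5+160,(v+.5)/4-.5+158)); d=lambda u,v:(D,((u+.5)/6-.5+270,(v+.5)/6-.5+115))
P={}
for n,a,b in [('RGf',(262,125),(250,112)),('GYf',(338,95),(276,138)),('BRf',(180,150),(228,88)),('YKf',(410,73),(304,160)),
 ('Bf',(102,168),(204,65)),('Kf',(475,48),(336,180)),('railL',(155,440),(140,322)),('railR',(535,283),(265,482))]:
    X,e=tri(s(*a),d(*b));P[n]=X;print(n,X.round(1),np.round(e,1))
print('K back R', onz(*d(537,158),169).round(1))
print('G back L', onz(*s(187,62),169).round(1))
for n,a in [('RGf',(262,125)),('GYf',(338,95)),('BRf',(180,150)),('YKf',(410,73)),('Bf',(102,168)),('Kf',(475,48))]: print(n,onz(*s(*a),169).round(1))
for n,a in [('RGf',(250,112)),('GYf',(276,138)),('BRf',(228,88)),('YKf',(304,160)),('Bf',(204,65))]: print(n,onz(*d(*a),169).round(1))
mat=np.mean([onz(D,p,3) for p in [(348.5,294.5),(329.5,256.5),(262.5,267),(272.5,306.5)]],0);print(mat)
```

```text
RGf [493.7 354.9 164.1] [1. 1.]
GYf [501.8 313.4 165.5] [0.7 0.7]
BRf [487.3 395.6 164.1] [1.3 1.3]
YKf [509.1 272.9 166.5] [0.1 0.1]
Bf [479.6 431.5 166.5] [0.5 0.5]
Kf [517.6 233.1 169.2] [0.5 0.5]
railL [443.8 433.9  41. ] [0.1 0.1]
railR [482.1 220.1  42.6] [2.5 2.5]
K back R [603.3 249.1 169. ]
G back L [570.5 368.7 169. ]
RGf [481.6 357.8 169. ]
GYf [496.  315.5 169. ]
BRf [474.4 397.8 169. ]
YKf [503.5 274.9 169. ]
Bf [473.6 432.3 169. ]
Kf [516.9 233.2 169. ]
RGf [493.  341.2 169. ]
GYf [500.1 299.2 169. ]
BRf [486.8 382.1 169. ]
YKf [508.3 265.  169. ]
Bf [479.3 423.9 169. ]
[431.31243448 -92.64589865   3.        ]
```

Geometry: rack yaw is about 10.5°, its origin about (542, 342), and the file tops are at about 167 mm. The mat centre is about (431, -93). I'll go behind the green file with the fingers closed and tool y along rack x.

```bash
python3 -m pendant '[[[0,0,0,0,0,0.04,1],[0,0,0,0,0,0.04,1],[0,0,4.2,0.019,0.0425,0,1],[0,0,4.2,0.019,0.0425,0,1],[0,0,4.2,0.019,0.0425,0,1],[0,0,4.2,0.019,0.0425,0,1],[0,0,4.2,0.019,0.0425,0,1],[0,0,4.2,0.019,0.0425,0,1],[0,0,4.2,0.019,0.0425,0,1],[0,0,4.2,0.019,0.0425,0,1],[0,0,4.2,0.019,0.0425,0,1],[0,0,4.2,0.019,0.0425,0,1],[0,0,4.2,0.019,0.0425,0,1],[0,0,4.2,0.019,0.0425,0,1],[0,0,4.2,0.019,0.0425,0,1],[0,0,4.2,0.019,0.0425,0,1],[0,0,4.2,0.019,0.0425,0,1],[0,0,4.2,0.019,0.0425,0,1],[0,0,4.2,0.019,0.0425,0,1],[0,0,4.2,0.019,0.0425,0,1]]]' 20
```

```text
time_s: 2.1
ee_pos: [576.4, 269.3, 312.0]
tool_rot: [[-0.191, 0.982, -0.001], [0.982, 0.191, -0.0], [-0.0, -0.001, -1.0]]
ft_force: [0.2, 0.1, -0.1]
width: 0.009
gripper_force: 0.0
```

```bash
python3 -m pendant '[[[0,0,0,0.015,0.029,0,1],[0,0,0,0.015,0.029,0,1],[0,0,0,0.015,0.029,0,1],[0,0,0,0,0,0,1],[0,0,0,0,0,0,1]]]'
python3 - <<'E'
from h import *
import pickle
C=cam('wrist');pickle.dump(C,open('w0.pkl','wb'));cv2.imwrite('pics/w0.png',cv2.resize(C[0][:,:,::-1],(800,500)));print(-C[2].T@C[3])
x=np.array([.983,.183]);y=np.array([-.183,.983]);o=np.array([542,342])
for a,b in((-46,20),(-46,-20),(46,20),(46,-20),(46,0)):
    p=o+a*x+b*y; print((a,b),(proj(C,[*p,169])*1.25).round(0))
E
```

```text
time_s: 2.6
ee_pos: [620.9, 354.6, 311.0]
tool_rot: [[-0.188, 0.982, -0.002], [0.982, 0.188, -0.001], [-0.001, -0.002, -1.0]]
ft_force: [-0.5, -1.0, 1.0]
width: 0.003
gripper_force: 0.0
[610.29250309 419.64873327 462.29159559]
(-46, 20) [223. 208.]
(-46, -20) [228. 264.]
(46, 20) [357. 209.]
(46, -20) [359. 265.]
(46, 0) [358. 237.]
```

View pics/w0.png

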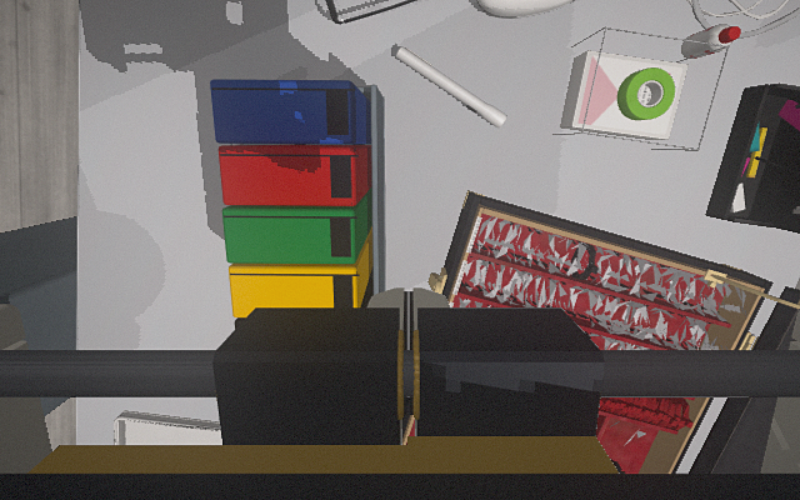

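The wrist view confirms green's top outline (225..357 x 207..265 px), matching the prediction to about 1 mm. Descending behind it and starting the push.

```bash
python3 -m pendant '[[[0,0,0,0,0.002,-0.035,1],[0,0,0,0,0,-0.035,1],[0,0,0,0,0,-0.035,1],[0,0,0,0,0,-0.035,1],[0,0,0,0,0,0,1],[0,0,0,-0.005,-0.0009,0,1],[0,0,0,-0.005,-0.0009,0,1],[0,0,0,-0.005,-0.0009,0,1],[0,0,0,-0.005,-0.0009,0,1],[0,0,0,-0.005,-0.0009,0,1],[0,0,0,-0.005,-0.0009,0,1]]]'
```

```text
time_s: 3.75
ee_pos: [593.5, 351.6, 175.6]
tool_rot: [[-0.187, 0.982, 0.008], [0.982, 0.187, 0.003], [0.001, 0.008, -1.0]]
ft_force: [6.5, 0.6, 9.3]
width: 0.009
gripper_force: 5.9
```

```bash
python3 -c "
from h import *
a=cam('scene')[0][110:280,150:310,::-1];b=cam('side')[0][100:220,270:390,::-1]
cv2.imwrite('pics/c1.png',np.hstack([cv2.resize(a,(400,425),interpolation=2),cv2.resize(b,(400,425),interpolation=2)]))
s=bot.get_state();print(s['ft_force'],s['ee_pos'])"
```

```text
[4.31546273 0.30120589 6.47675536] [593.1914121  351.67630268 176.00001505]
```

View pics/c1.png

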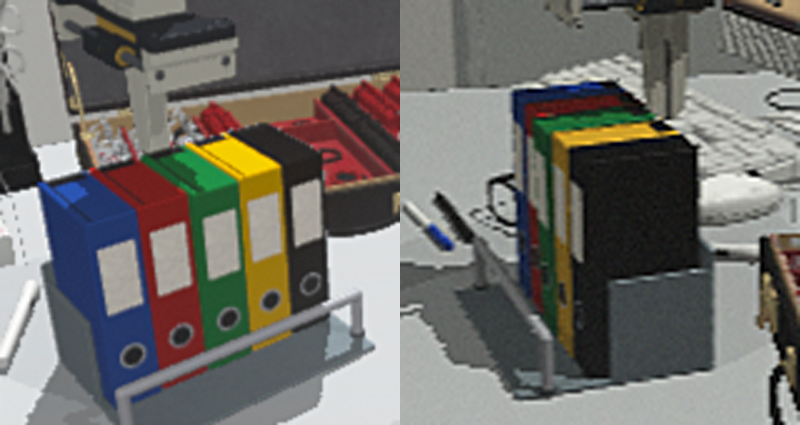

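Green is just starting to lean, with the finger behind it and the neighbours still standing. I'll follow the tipping arc, with z rising.

```bash
python3 -m pendant '[[[0,0,0,0,0,0.004,1],[0,0,0,-0.005,-0.0009,0.002,1],[0,0,0,-0.005,-0.0009,0.002,1],[0,0,0,-0.005,-0.0009,0.002,1],[0,0,0,-0.005,-0.0009,0.002,1],[0,0,0,-0.005,-0.0009,0.0015,1],[0,0,0,-0.005,-0.0009,0.0015,1],[0,0,0,-0.005,-0.0009,0.0015,1],[0,0,0,-0.005,-0.0009,0.0015,1]]]'
python3 -c "
from h import *
print(bot.get_state()['ee_pos'])
a=cam('scene')[0][110:280,150:310,::-1];b=cam('side')[0][100:220,270:390,::-1]
cv2.imwrite('pics/c2.png',np.hstack([cv2.resize(a,(400,425),interpolation=2),cv2.resize(b,(400,425),interpolation=2)]))"
```

```text
time_s: 4.75
ee_pos: [552.4, 344.2, 193.3]
tool_rot: [[-0.187, 0.982, 0.005], [0.982, 0.187, 0.002], [0.001, 0.006, -1.0]]
ft_force: [2.5, 0.1, 9.2]
width: 0.007
gripper_force: 4.1
[552.40542269 344.23919945 193.25451778]
```

View pics/c2.png

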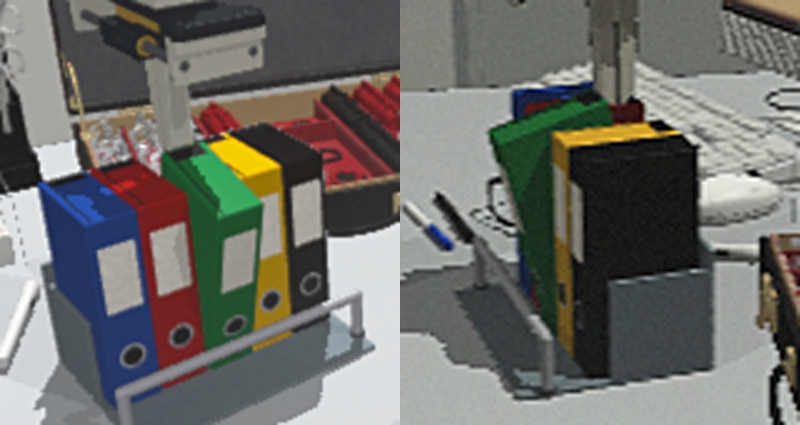

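Green now leans at about 0.33 rad and the neighbours are still. Continuing.

```bash
python3 -m pendant '[[[0,0,0,-0.005,-0.0009,0.0015,1],[0,0,0,-0.005,-0.0009,0.0015,1],[0,0,0,-0.005,-0.0009,0.001,1],[0,0,0,-0.005,-0.0009,0.001,1],[0,0,0,-0.005,-0.0009,0,1],[0,0,0,-0.005,-0.0009,0,1],[0,0,0,-0.004,-0.0007,0,1],[0,0,0,-0.004,-0.0007,0,1],[0,0,0,0,0,0,1]]]'
```

```text
time_s: 5.75
ee_pos: [511.9, 336.7, 194.9]
tool_rot: [[-0.188, 0.982, -0.002], [0.982, 0.188, -0.001], [-0.0, -0.002, -1.0]]
ft_force: [-0.0, -0.0, -0.7]
width: 0.001
gripper_force: 0.0
```

```bash
python3 -m pendant '[[[0,0,0,0.01,0.002,0.01,1],[0,0,0,0,0,0.04,1],[0,0,0,0,0,0.04,1],[0,0,0,0,0,0.04,1],[0,0,0,0,0,0.03,0],[0,0,0,0,0,0,0]]]'
python3 -c "
from h import *
import pickle
A=cam('scene');B=cam('side');pickle.dump((A,B),open('lean.pkl','wb'))
a=A[0][140:280,170:290,::-1];b=B[0][100:240,270:390,::-1]
cv2.imwrite('pics/c3.png',np.hstack([cv2.resize(a,(400,None) and (400,467),interpolation=2),cv2.resize(b,(400,467),interpolation=2)]))"
```

```text
time_s: 6.35
ee_pos: [524.6, 339.6, 360.7]
tool_rot: [[-0.187, 0.982, 0.008], [0.982, 0.187, 0.003], [0.002, 0.008, -1.0]]
ft_force: [0.5, 0.3, -0.1]
width: 0.131
gripper_force: 0.0
```

View pics/c3.png

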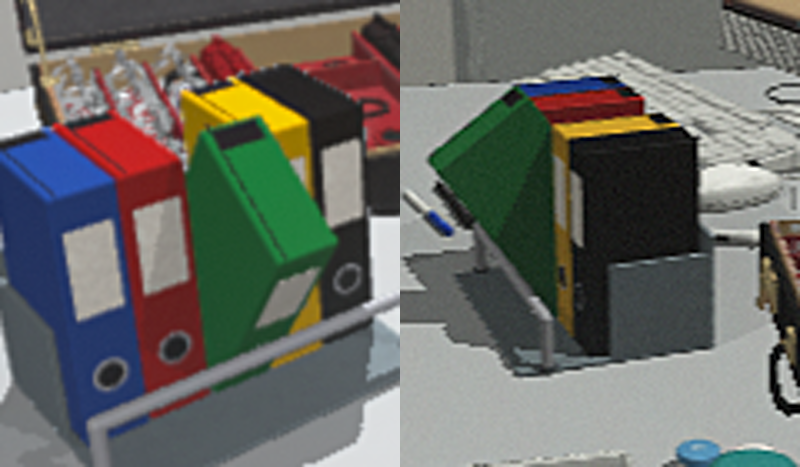

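Green leans on the rail on its own and the others stand. Right-hand top corners: back at (262,118) in the scene crop and (122,87) in the side crop, front at (335,240) and (30,158).

```bash
python3 -c "
from h import *
import pickle
A,B=pickle.load(open('lean.pkl','rb'));k=400/120
s=lambda u,v:(A,((u+.5)/k-.5+170,(v+.5)/k-.5+140)); d=lambda u,v:(B,((u+.5)/k-.5+270,(v+.5)/k-.5+100))
b,e=tri(s(264,118),d(128,87));f,e2=tri(s(335,242),d(30,160));print(b,e,f,e2)
v=b-f;print(np.linalg.norm(v),np.arctan2(v[2],np.hypot(*v[:2])),np.degrees(np.arctan2(v[1],v[0])))
# predicted
X=np.array([.983,.183,0]);Y=np.array([-.183,.983,0]);Z=np.array([0,0,1.]);o=np.array([542,342,0.])
for th in(.58,.62,.66):
  P=lambda a,y,h:o+X*(-46+a*np.cos(th)-h*np.sin(th))+Y*y+Z*(4+a*np.sin(th)+h*np.cos(th))
  print(th,P(92,-20,165).round(),P(0,-20,165).round(),[((proj(A,P(a,y,165))-[170,140])*k).round() for a,y in((92,-20),(0,-20),(0,20),(92,20))],[((proj(B,P(a,y,165))-[270,100])*k).round() for a,y in((92,-20),(0,-20))],'grasp',P(46,0,125).round(1))
"
```

```text
[480.73195274 311.89905541 192.80556219] [np.float64(5.109020462157486), np.float64(5.109020462157607)] [403.70311765 303.1033206  144.85069656] [np.float64(2.229804905268317), np.float64(2.2298049052682694)]
91.1618095736157 0.553938903422796 6.5142504331958895
0.58 [487. 311. 192.] [412. 297. 142.] [array([256., 105.]), array([336., 233.]), array([273., 257.]), array([193., 123.])] [array([133.,  92.]), array([ 38., 167.])] grasp [467.3 328.1 133.8]
0.62 [480. 310. 192.] [406. 296. 138.] [array([263., 110.]), array([342., 243.]), array([279., 267.]), array([200., 129.])] [array([123.,  94.]), array([ 31., 172.])] grasp [462.2 327.1 132.5]
0.66 [472. 309. 191.] [401. 295. 134.] [array([270., 116.]), array([348., 253.]), array([285., 277.]), array([206., 135.])] [array([114.,  96.]), array([ 25., 178.])] grasp [457.2 326.2 131. ]
```

```bash
python3 -m pendant '[[[0,0,-8.5,-0.012,-0.0025,0,0],[0,0,-8.5,-0.012,-0.0025,0,0],[0,0,-8.5,-0.012,-0.0025,0,0],[0,0,-8.5,-0.012,-0.0025,0,0],[0,0,-8.5,-0.012,-0.0025,0,0],[0,0,-8.5,-0.012,-0.0025,0,0],[0,0,-8.5,-0.012,-0.0025,0,0],[0,0,-8.5,-0.012,-0.0025,0,0],[0,0,-8.5,-0.012,-0.0025,0,0],[0,0,-8.5,-0.012,-0.0025,0,0],[0,0,-5.5,0,0,0,0],[1.3,-6.87,0,0,0,0,0],[1.3,-6.87,0,0,0,0,0],[1.3,-6.87,0,0,0,0,0],[1.3,-6.87,0,0,0,0,0],[1.3,-6.87,0,0,0,0,0],[0,0,0,0,0,0,0],[0,0,0,0,0,0,0]]]'; python3 -c "
from h import *
print(bot.get_state()['q'])"
```

```text
time_s: 8.25
ee_pos: [402.2, 313.8, 354.2]
tool_rot: [[0.809, 0.181, 0.559], [0.147, -0.983, 0.105], [0.569, -0.003, -0.822]]
ft_force: [0.2, 0.5, 0.9]
width: 0.999
gripper_force: 0.0
[ 0.60558273 -0.17212461  1.84654473 -0.29447806  0.92451784  2.10771486]
```

```bash
python3 -m pendant '[[[0,0,0,0.0005,0.0006,-0.034,0],[0,0,0,0.0005,0.0006,-0.034,0],[0,0,0,0.0005,0.0006,-0.034,0],[0,0,0,0.0005,0.0006,-0.034,0],[0,0,0,0,0,0,0],[0,0,0,0.0124,0.0023,-0.018,0],[0,0,0,0.0124,0.0023,-0.018,0],[0,0,0,0.0124,0.0023,-0.018,0],[0,0,0,0.0124,0.0023,-0.018,0],[0,0,0,0.0124,0.0023,-0.018,0],[0,0,0,0,0,0,0],[0,0,0,0,0,0,0]]]'
python3 -c "
from h import *
A=cam('scene');B=cam('side');C=cam('wrist')
a=A[0][120:280,150:290,::-1];b=B[0][80:240,250:390,::-1]
cv2.imwrite('pics/c4.png',np.vstack([np.hstack([cv2.resize(a,(350,300),interpolation=2),cv2.resize(b,(350,300),interpolation=2)]),np.pad(cv2.resize(C[0][:,:,::-1],(480,300)),((0,0),(0,220),(0,0)))]))"
```

```text
time_s: 9.45
ee_pos: [468.9, 327.8, 130.8]
tool_rot: [[0.806, 0.178, 0.564], [0.144, -0.984, 0.105], [0.574, -0.004, -0.819]]
ft_force: [0.7, 0.7, 0.7]
width: 1.001
gripper_force: 0.0
```

View pics/c4.png

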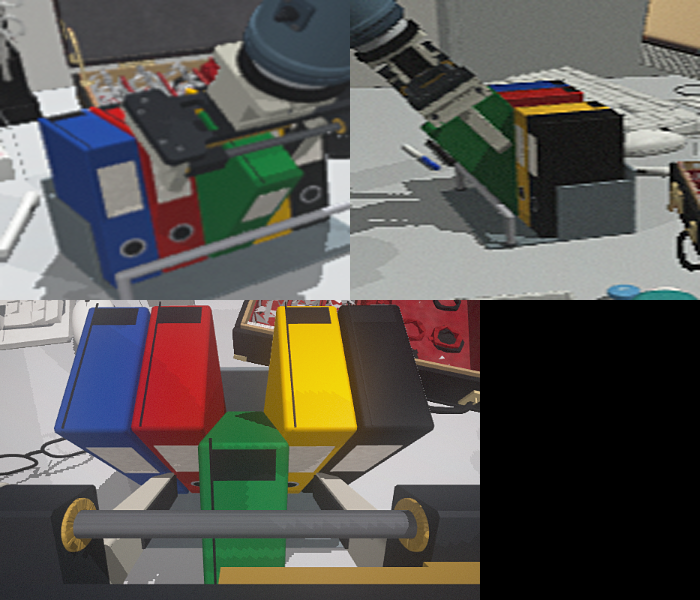

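The fingers straddle the green file, centred, clear of the neighbours. Closing.

```bash
python3 -m pendant '[[[0,0,0,0,0,0,1],[0,0,0,0,0,0,1],[0,0,0,0,0,0,1],[0,0,0,0,0,0,1],[0,0,0,0,0,0,1],[0,0,0,0,0,0,1],[0,0,0,0,0,0,1]]]' 50
```

```text
time_s: 10.3
ee_pos: [467.2, 327.8, 129.6]
tool_rot: [[0.807, 0.18, 0.563], [0.145, -0.984, 0.106], [0.573, -0.004, -0.82]]
ft_force: [-0.8, 0.7, -1.2]
width: 0.448
gripper_force: 0.0
```

```bash
python3 -m pendant '[[[0,0,0,-0.001,0,0.004,1],[0,0,0,-0.002,0,0.008,1],[0,0,0,-0.003,-0.0005,0.012,1],[0,0,0,-0.003,-0.0005,0.012,1],[0,0,0,-0.003,-0.0005,0.012,1],[0,0,0,-0.003,-0.0005,0.012,1],[0,0,0,0,0,0,1]]]'
```

```text
time_s: 11.0
ee_pos: [452.1, 326.1, 190.9]
tool_rot: [[0.806, 0.18, 0.564], [0.145, -0.984, 0.107], [0.574, -0.005, -0.819]]
ft_force: [0.8, 0.2, -2.4]
width: 0.425
gripper_force: 50.0
```

```bash
python3 -m pendant '[[[0,0,0,-0.003,0,0.02,1],[0,0,0,-0.003,0,0.02,1],[0,0,0,-0.003,0,0.025,1],[0,0,0,-0.003,0,0.025,1],[0,0,0,-0.003,0,0.025,1],[0,0,0,-0.003,0,0.025,1],[0,0,0,0,0,0.025,1],[0,0,0,0,0,0.025,1],[0,0,0,0,0,0,1],[0,0,0,0,0,0,1]]]'
python3 -c "
from h import *
import pickle
A=cam('scene');B=cam('side');pickle.dump((A,B),open('held.pkl','wb'))
cv2.imwrite('pics/c5.png',np.hstack([cv2.resize(A[0][20:290,140:320,::-1],(400,600),interpolation=2),cv2.resize(B[0][0:225,230:380,::-1],(400,600),interpolation=2)]))"
```

```text
time_s: 12.0
ee_pos: [433.8, 325.6, 378.0]
tool_rot: [[0.808, 0.18, 0.562], [0.145, -0.984, 0.106], [0.571, -0.004, -0.821]]
ft_force: [-0.5, -0.6, -2.6]
width: 0.429
gripper_force: 50.0
```

View pics/c5.png

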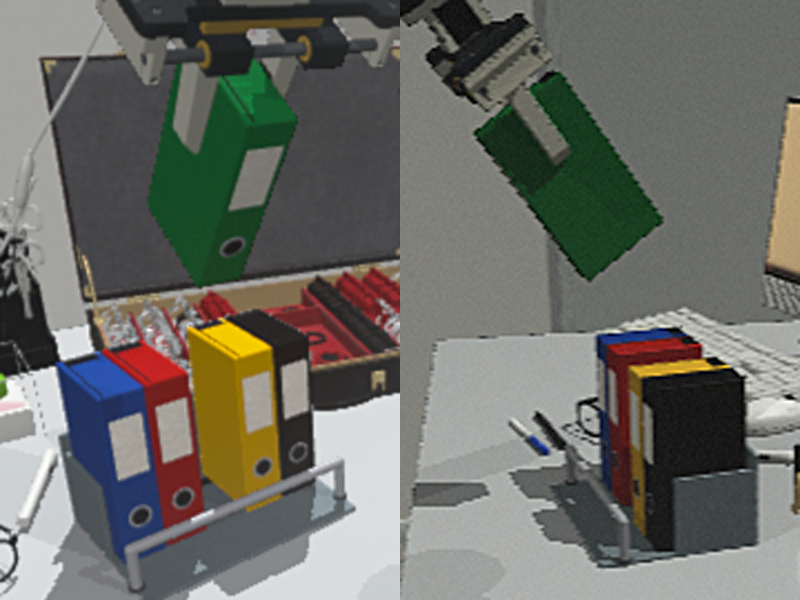

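The file is held clear of the rack and the four others stand (that was my tenth picture, so numeric checks from here). Now I'll bring it upright and carry it to the mat.

```bash
python3 -m pendant '[[[-1.28,6.86,0,0,0,0,1],[-1.28,6.86,0,0,0,0,1],[-1.28,6.86,0,0,-0.01,0,1],[-1.28,6.86,0,0,-0.02,0,1],[-1.28,6.86,0,0,-0.03,0,1],[0,0,0,0,-0.04,0,1],[0,0,0,0,-0.04,0,1],[0,0,0,0,-0.04,0,1],[0,0,0,0,-0.04,0,1],[0,0,0,0,-0.04,0,1],[0,0,0,0,-0.04,0,1],[0,0,0,0,-0.04,0,1],[0,0,0,0,-0.04,0,1],[0,0,0,0,-0.03,0,1],[0,0,0,0,-0.02,0,1],[0,0,0,0,-0.01,0,1],[0,0,0,0,0,0,1],[0,0,0,0,0,0,1],[0,0,0,0,0,0,1]]]'
cat > fit.py <<'E'
from h import *
from scipy.optimize import minimize
import pickle
s=bot.get_state();T=np.array(s['ee_pos']);R=np.array(s['tool_rot']);print(T,R.round(3).tolist(),s['gripper_force'])
Cs=[cam('scene'),cam('side')];pickle.dump((Cs,T,R),open('up.pkl','wb'))
M=[]
for C in Cs:
    f=C[0].astype(int); m=((f[:,:,1]>f[:,:,0]*1.6)&(f[:,:,1]>f[:,:,2]*1.35)&(f[:,:,1]>25)).astype(np.uint8)
    n,l,st,_=cv2.connectedComponentsWithStats(m);i=np.argmax(st[1:,4])+1;M.append((l==i).astype(np.uint8));print(st[i])
def pts(p,k=0): # p: tilt about tool y, depth offset along tool x, height of TCP above underside
    c,sn=np.cos(p[0]),np.sin(p[0]);out=[]
    for a in(-46,46):
        for b in(-20,20):
            for h in(0,165):
                x=a+p[1];z=h-p[2]   # pivot at TCP, file up = -tool z
                out.append(T+R@np.array([c*x+sn*z,b,-(-sn*x+c*z)]))
    return np.array(out)
def cost(p):
    e=0
    for C,m in zip(Cs,M):
        h=cv2.convexHull(np.array([proj(C,q) for q in pts(p)],np.float32))
        im=np.zeros((1600,2560),np.uint8);cv2.fillConvexPoly(im,np.round(h*4+1.5).astype(np.int32),1)
        im=cv2.resize(im.astype(np.float32),(640,400),interpolation=cv2.INTER_AREA)
        e+=(m*(1-im)).sum()*2+(im*(1-m)).sum()
    return e
if __name__=='__main__':
    best=min((minimize(cost,[a,0,h],method='Nelder-Mead',options=dict(initial_simplex=[[a,0,h],[a+.08,0,h],[a,8,h],[a,0,h+8]],xatol=1e-3)) for a in(-.1,0,.1) for h in(115,130)),key=lambda r:r.fun)
    p=best.x;print(p,best.fun);P=pts(p);b=P[[0,2,4,6]];t=P[[1,3,5,7]];print('under',b.round(1).tolist(),'centre',b.mean(0),'axis',(t-b).mean(0)/165)
E
python3 fit.py
```

```text
time_s: 14.0
ee_pos: [434.2, -113.1, 379.5]
tool_rot: [[0.984, 0.18, 0.001], [0.18, -0.984, 0.002], [0.001, -0.002, -1.0]]
ft_force: [-0.1, -0.5, -3.2]
width: 0.427
gripper_force: 50.0
[ 434.20995482 -113.07209936  379.51419596] [[0.984, 0.18, 0.001], [0.18, -0.984, 0.002], [0.001, -0.002, -1.0]] 49.993722438812256
[415  35  18  79 672]
[ 264   54   65  109 5507]
[ 5.36710076e-04 -6.62035244e-01  1.20758687e+02] 4535.9375
under [[384.7, -101.5, 258.8], [391.9, -140.9, 258.7], [475.3, -85.0, 258.8], [482.4, -124.4, 258.7]] centre [ 433.59382559 -112.94854951  258.75532904] axis [-2.90988902e-04 -2.00780486e-03  9.99997942e-01]
```

Run:
```python
import fit; from fit import *
C=Cs[1];m=M[1].astype(float); tip=proj(C,T+[0,0,-20]); r0=int(tip[1]); print('row',r0)
def cost(p):
    h=cv2.convexHull(np.array([proj(C,q) for q in pts(p)],np.float32))
    im=np.zeros((3200,5120),np.uint8);cv2.fillConvexPoly(im,np.round(h*8+3.5).astype(np.int32),1)
    im=cv2.resize(im.astype(np.float32),(640,400),interpolation=cv2.INTER_AREA)
    return np.abs(m-im)[r0:].sum()
for a in(-.1,0,.1):
    r=minimize(cost,[a,0,120],method='Nelder-Mead',options=dict(initial_simplex=[[a,0,120],[a+.08,0,120],[a,8,120],[a,0,128]],xatol=1e-3));print(r.x,r.fun)
```

```text
[ 434.2350427  -113.14787572  379.71525274] [[0.984, 0.18, 0.001], [0.18, -0.984, 0.002], [0.001, -0.002, -1.0]] 49.99352037906647
[415  35  18  79 673]
[ 264   53   65  110 5513]
row 96
[-1.11026383e-03 -1.11027240e+00  1.18755370e+02] 220.796875
[ 6.28672871e-03 -6.59463828e-01  1.19079321e+02] 217.515625
[ 1.17657306e-03 -8.09229864e-01  1.18862234e+02] 220.109375
```

```bash
python3 -m pendant '[[[0,0,0,-0.002,0.01,-0.02,1],[0,0,0,0,0.01,-0.04,1],[0,0,0,0,0,-0.045,1],[0,0,0,0,0,-0.045,1],[0,0,0,0,0,-0.04,1],[0,0,0,0,0,-0.03,1],[0,0,0,0,0,-0.02,1],[0,0,0,0,0,-0.01,1],[0,0,0,0,0,0,1],[0,0,0,0,0,0,1],[0,0,0,0,0,0,1]]]'
```

```text
time_s: 15.3
ee_pos: [433.2, -94.6, 131.0]
tool_rot: [[0.984, 0.178, 0.003], [0.178, -0.984, 0.0], [0.003, 0.0, -1.0]]
ft_force: [0.2, 0.2, -2.7]
width: 0.428
gripper_force: 50.0
```

```bash
python3 -m pendant '[[[0,0,0,0,0,-0.002,1],[0,0,0,0,0,-0.002,1],[0,0,0,0,0,-0.002,1],[0,0,0,0,0,-0.001,1],[0,0,0,0,0,-0.001,1],[0,0,0,0,0,0,1]]]'
```

```text
time_s: 15.9
ee_pos: [432.7, -94.4, 126.2]
tool_rot: [[0.984, 0.179, 0.004], [0.179, -0.984, 0.0], [0.004, 0.001, -1.0]]
ft_force: [-13.5, 4.6, 39.0]
width: 0.43
gripper_force: 50.0
```

The file has touched down (+39 N). I'll back off a little so it isn't pressed, then check.

```bash
python3 -m pendant '[[[0,0,0,0,0,0.001,1],[0,0,0,0,0,0.001,1],[0,0,0,0,0,0.001,1],[0,0,0,0,0,0,1]]]' 20
```

```text
time_s: 16.3
ee_pos: [432.8, -94.4, 126.2]
tool_rot: [[0.984, 0.178, 0.003], [0.178, -0.984, 0.001], [0.003, -0.0, -1.0]]
ft_force: [-3.1, 1.4, 11.3]
width: 0.43
gripper_force: 20.0
```

```bash
python3 -m pendant '[[[0,0,0,0,0,0,0.45],[0,0,0,0,0,0,0.3],[0,0,0,0,0,0,0.2],[0,0,0,0,0,0,0.1],[0,0,0,0,0,0,0],[0,0,0,0,0,0,0],[0,0,0,0,0,0,0],[0,0,0,0,0,0,0]]]' && python3 -m pendant '[[[0,0,0,0,0,0.01,0],[0,0,0,0,0,0.03,0],[0,0,0,0,0,0.04,0],[0,0,0,0,0,0.045,0],[0,0,0,0,0,0.045,0],[0,0,0,0,0,0.03,0],[0,0,0,0,0,0,0],[0,0,0,0,0,0,0]]]'
python3 - <<'E'
import fit; from fit import *
C=Cs[1];m=M[1].astype(float);T[:]=[433,-94.4,122]
def cost(p):
    h=cv2.convexHull(np.array([proj(C,q) for q in pts(p)],np.float32))
    im=np.zeros((3200,5120),np.uint8);cv2.fillConvexPoly(im,np.round(h*8+3.5).astype(np.int32),1)
    return np.abs(m-cv2.resize(im.astype(np.float32),(640,400),interpolation=cv2.INTER_AREA)).sum()
r=minimize(cost,[0,0,119],method='Nelder-Mead',options=dict(initial_simplex=[[0,0,119],[.08,0,119],[0,8,119],[0,0,125]],xatol=1e-3));print(r.x,r.fun)
f=C[0].astype(int);t=(f[:,:,1]>120)&(f[:,:,0]<60)&(f[:,:,2]>100)
D=pickle.load(open('side.pkl','rb'))[0].astype(int);t0=(D[:,:,1]>120)&(D[:,:,0]<60)&(D[:,:,2]>100)
print([np.argwhere(x).mean(0) for x in(t,t0)])
E
```

```text
time_s: 17.1
ee_pos: [432.2, -94.1, 124.6]
tool_rot: [[0.984, 0.178, 0.001], [0.178, -0.984, 0.002], [0.001, -0.002, -1.0]]
ft_force: [-0.3, 0.3, 0.1]
width: 0.994
gripper_force: 0.0
time_s: 17.9
ee_pos: [432.2, -94.2, 325.4]
tool_rot: [[0.984, 0.178, 0.002], [0.178, -0.984, 0.001], [0.003, -0.0, -1.0]]
ft_force: [-0.1, -0.1, -0.3]
width: 1.0
gripper_force: 0.0
[432.21633189 -94.16279391 325.36783487] [[0.984, 0.178, 0.002], [0.178, -0.984, 0.001], [0.003, -0.0, -1.0]] 0.0
[398 150  21  68 805]
[ 273  195   56   94 4332]
[ 2.88098353e-04 -1.40102762e+00  1.16800066e+02] 373.8125
[array([257.95051354, 380.89169001]), array([258.1879845 , 380.73062016])]
```

The file stands upright, centred on the mat, and the glasses case hasn't moved.

```bash
python3 -c "
from rig import bot
print(bot.hand_in())"
```

```text
the job is handed in; nothing more can be done
None
```

The job is handed in with no verdict returned: the green file was tipped onto the rail, lifted out and set down on the mat, upright and within a few mm of its centre by my measurements; the other four looked in place when last seen and the glasses case had not moved.

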